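Turn the bench block over onto its stamping stand

TASK

The reversible bench block lies on the bench in front of the stamping stand with its plain steel face up. Slide it against the stand's front rail, tip it up on edge there and over onto the rubber pad so that its nylon face with the hollows is up, then slide it back until it sits square and snug against the metal strip at the rear. It is too wide to grip, so push it slowly with the fingers, never harder than 25 N, and leave the bowl, the pen and the hammer where they lie.

Things in the scene. Friction and masses are not known exactly. Their poses are not given: they have to be found in the camera images.
- block: Bench block 100 x 100 x 13 mm, 0.48 to 0.72 kg: plain steel plate 100 x 100 x 7 mm; on its other face a pale nylon plate 90 x 90 x 6 mm with nine round hollows, inset 5 mm all round. It starts nylon down, so the steel's lower edges overhang 6 mm above the bench. Origin: centre of the nylon's outer face (on the bench at first). z: from nylon to steel, up at first; x, y along the sides.
- stand: Stamping stand fixed to the bench: wooden base 116 mm deep (x), 170 mm wide (y), rubber pad on top at z = 24 mm. Origin: centre of its underside. x points level from front to rear, z up. Before the base is an upright wooden rail 14 mm thick, 179 mm wide, as high as the pad, on two straps, pulled out and locked anywhere: its front face is 74 to 116 mm before the origin. Not measured: feel for it.
- bowl: Small dark wooden bowl with a few punches in it, 116 mm across, 42 mm high; origin at the centre of its underside. To be left alone.
- pen: Marker pen 130 mm long, 15 mm thick, lying along its x axis; origin under its middle on the bench. To be left alone.
- hammer: Hammer lying along its x axis behind the stand, handle towards -x; to be left alone.
- stand_front (a point): Middle of the top edge of the base's front, where the rubber pad begins (24 mm above the bench, 58 mm before the stand's origin). The pull-out rail's front face is 16 to 58 mm before this point. At the start the block lies 3 to 81 mm before the rail, up to 20 mm off the middle and 14 degrees askew.
- stand_strip (a point): Foot of the aluminium rear strip: middle of its front face, at pad height, 104 mm behind the front edge. The strip stands 10 mm above the pad along the whole rear edge, 12 mm thick; the block sits home against it.
Mind the look-alikes: they are no part of the job. There is more than one size of the block; the one meant has the size given above.

How it is judged:
By the outcome, as a careful person would: the job done as asked, in the order asked, and still so for the second after the job is handed in, with the robot touching nothing.
It also fails if it takes over 70 s, if anything falls off the work surface, if the arm or the gripper's body presses on something with over 40 N, if the wrist force passes 120 N, or if a joint passes its speed limit or range.

ROBOT

A 6-joint arm with a two-finger parallel gripper is mounted at the origin on the work surface. World frame = base frame: x ahead of the robot, y to its left, z up, the work surface at z = 0. Lengths are in m, angles in degrees, forces in N, time in s.
With the tool pointing down it reaches from about 0.375 to 0.9 m from the base axis. Payload 3.1 kg.
Tool frame: the origin (TCP) lies on the centre line of the jaws, within the pads' length; the fingertips stand 25 mm ahead of it and the grasp point (between the pads) lies 6 mm ahead of it; z points along the fingers, y is the line along which they close (so a half turn about z gives the same grasp; the last joint's range is limited). The gripper opens to 87 mm and grips with 3 to 60 N. Pads are 19 mm wide; open, the fingers measure 117 mm over their backs; the gripper's body (75 mm by 190 mm) begins 51 mm behind the grasp point.
Start: joints at [-82.936, 30.224, 82.088, -0, 67.689, -10.227], TCP at [0.186, -0.597, 0.248] pointing down, gripper open.
Joint ranges: [-176.69, 176.69], [-43.24, 126.21], [12.49, 139.97], [-82, 262], [0, 151.66], [-163.58, 163.58]. Speed limits (degrees/s): [159.86, 159.86, 180, 180, 180, 180].

INTERFACE

Orientations are given as a 3x3 rotation matrix whose columns are the frame's x, y, z axes.
In Python, from rig import read_state, capture, camera_params, hand_in gives the robot as it stands.
- The arm moves only by the tool apply_moves, never from a script. Its argument "rows" is a list of rows, each an object of numbers: "x", "y", "z": the shift along the tool's x, y, z in mm; "rx", "ry", "rz": the turn, a rotation vector about the tool's x, y, z in units of 6 degrees (1.0 is 6 degrees); "claw": the closure in counts, from 0 (fully open) to 255 (shut). A call has 1 to 10 rows; each row is the pose to reach, as a shift and turn from the pose commanded when the call began, along the tool's axes at that moment; what a row does not reach only later rows make up. A row lasts 1/8 s, in which the tool goes at most 62.5 mm and 10.7 degrees, less where a joint would pass 70% of its speed; a pose out of reach is approached as far as the arm can. A call with a gripper value outside its range is refused whole. The fingers move at their own pace and stop on an object; the grip force is fixed at half the most. Time passes only in rows, so rows that repeat a pose let the fingers close. It gives the time, the measured TCP pose, the force, the opening and the grip force at its end, in the units of the state.
- read_state(): the state, without advancing time (a new reading comes with each control period).
- capture(name): name is "side" or "top" or "wrist"; returns (picture, depth): 384x512x3 uint8, red, green, blue; 384x512 float32, m along the optical axis (not along the pixel's ray), 0 where there is no reading.
- camera_params(name): a dict with "fx", "fy", "cx", "cy" (pixels), "D" ([k1, k2, p1, p2, k3] as OpenCV has them; the pictures are not rectified), "xyz" and "orientation" of the camera in the world. Camera axes: x right, y up, looking along -z (the intrinsics and any distortion apply to the point x, -y, -z); pixel columns grow to the right and rows downward; lengths in m; the calibration is good to about 2 mm. A picture is of the moment at which its call begins: read the wrist's pose just before it. camera_params takes no time and is no camera call; for the wrist camera it gives the pose at the moment of the call.
- hand_in(): hands the job in; it is judged then, once.
The state is a dict: "time_s": time; "joint_positions": joint angles; "qvel": joint speeds; "tau": joint torques, N m; "position": TCP position; "tcp_rot": TCP orientation; "force": force on the tool from outside, world axes, zero at the start; "moment": the same for the moment, N m; "opening": opening from 0.0 (shut) to 1.0 (fully open); "grasp_force": force on a finger pad.
Only numpy, scipy, OpenCV 4.12 (cv2) and the standard library are available. Lean on these libraries where they do the work, as an engineer would, in place of code of your own. Each camera call takes 0.05 s, during which the arm holds its last target. There are 200 camera calls.

## Working session

There is one attempt and no reset: what is moved stays moved. The work goes in short steps, Python scripts to look and compute and a tool call to move; the robot and the scene stay as the last step left them, time stands still between calls to the robot, and variables do not carry over. Pictures are saved under pics/ and viewed, at most 10 in all, crops included, and the job is handed in when it is done.

Besides the shell and the picture viewer there is one more tool, called after "Emit:" as name(argument=value, ...), one argument or row to a line, values as JSON. apply_moves: Moves the arm, as the interface text tells. Its arguments: {"type":"object","properties":{"rows":{"type":"array"}},"required":["rows"]}

```bash
ls; mkdir -p pics; cat > h.py <<'E'
import numpy as np, cv2, os
from rig import read_state, capture, camera_params, hand_in
def world(cp, depth, uv):
    uv=np.array(uv,float).reshape(-1,2)
    K=np.array([[cp['fx'],0,cp['cx']],[0,cp['fy'],cp['cy']],[0,0,1]])
    n=cv2.undistortPoints(uv[:,None],K,np.array(cp['D'],float))[:,0]
    d=depth[uv[:,1].round().astype(int),uv[:,0].round().astype(int)] if np.ndim(depth) else np.full(len(uv),depth)
    p=np.c_[n[:,0]*d,-n[:,1]*d,-d]
    return p@np.array(cp['orientation']).T+np.array(cp['xyz'])
def rays(cp,uv,z):
    "intersect the pixels' rays with the plane at height z"
    a=world(cp,1.0,uv); c=np.array(cp['xyz']); r=a-c
    return c+r*((z-c[2])/r[:,2])[:,None]
def save(name,img): cv2.imwrite(f'pics/{name}.png',cv2.cvtColor(img,cv2.COLOR_RGB2BGR))
E
python3 - <<'E'
from h import *
s=read_state(); print(s)
ims=[]
for n in('top','side'):
    cp=camera_params(n); print(n,cp)
    i,d=capture(n); np.savez(f'{n}0.npz',i=i,d=d); save(n+'0',i)
E
```

```text
pics
{'time_s': 0.0, 'joint_positions': array([-8.29347990e+01,  3.02778174e+01,  8.21563188e+01, -3.70095868e-04,
        6.76901799e+01, -1.02282381e+01]), 'qvel': array([-0.04358439,  0.06304761,  0.05490796, -0.08786534, -0.02996718,
       -0.00742259]), 'tau': array([-1.25143910e-03, -4.40046430e+01, -1.76588684e+01,  6.31138030e-02,
        5.81175741e-02, -1.55154785e-04]), 'position': array([ 0.18572222, -0.59605218,  0.24658428]), 'tcp_rot': array([[ 9.54794166e-01,  2.97267599e-01, -2.72803782e-04],
       [ 2.97267482e-01, -9.54791816e-01,  2.15251338e-03],
       [ 3.79401667e-04, -2.13630292e-03, -9.99997646e-01]]), 'force': array([ 0.06140453,  1.24870984, -0.14534213]), 'moment': array([0.06070567, 0.03906356, 0.01225086]), 'grasp_force': 0.0, 'opening': 0.996297032161766}
top {'fx': 497.29868288482186, 'fy': 497.29868288482186, 'cx': 248.805151911517, 'cy': 191.27283670308745, 'D': array([0.04544392, 0.        , 0.        , 0.        , 0.        ]), 'xyz': array([0.40660308, 0.07279317, 1.50665485]), 'orientation': array([[-0.02521693,  0.99332083, -0.11259593],
       [-0.9995115 , -0.02297203,  0.02119092],
       [ 0.01846283,  0.1130753 ,  0.99341487]])}
side {'fx': 420.309467490011, 'fy': 420.309467490011, 'cx': 253.07020703257143, 'cy': 190.84019592792006, 'D': array([-0.02253098,  0.        ,  0.        ,  0.        ,  0.        ]), 'xyz': array([0.29986359, 0.82436495, 0.53460018]), 'orientation': array([[-0.94904115,  0.13793896, -0.28336149],
       [-0.31442688, -0.47539514,  0.82166611],
       [-0.02136891,  0.86889142,  0.49454126]])}
```

View pics/top0.png

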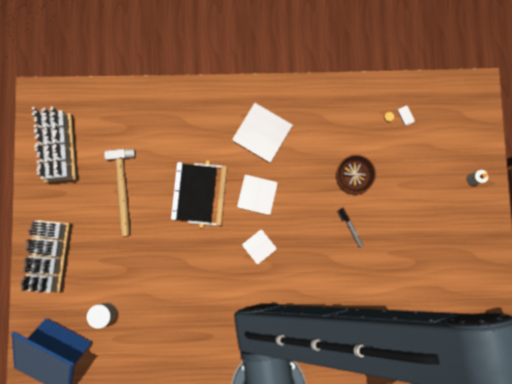

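View pics/side0.png

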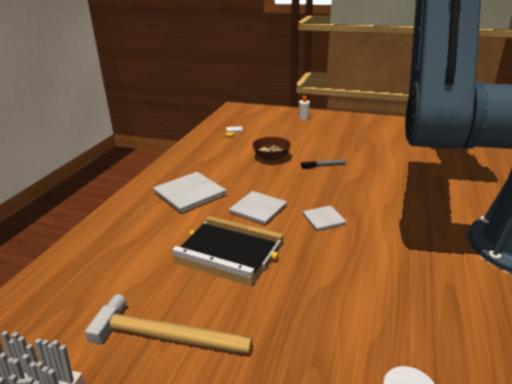

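The plates in the top view are at (263,132), large; (258,195), medium and in front of the stand's rail at about x=222; and (259,247), small. I'll measure them all and confirm the choice in one crop.

```bash
python3 - <<'E'
from h import *
f=np.load('top0.npz'); i,d=f['i'],f['d']; cp=camera_params('top')
hsv=cv2.cvtColor(i,cv2.COLOR_RGB2HSV)
m=((hsv[...,1]<40)&(hsv[...,2]>150)).astype(np.uint8)
n,l,st,c=cv2.connectedComponentsWithStats(m)
for k in range(1,n):
    if st[k,4]>250:
        cs,_=cv2.findContours((l==k).astype(np.uint8),0,cv2.CHAIN_APPROX_NONE)
        w=rays(cp,cs[0][:,0],0.013)
        r=cv2.minAreaRect((w[:,:2]*1000).astype(np.float32)); print(c[k],st[k,4],r, 'z',np.median(world(cp,d,[c[k]])[:,2]))
# stand outline by depth: heights
v,u=np.mgrid[140:245,160:245]; w=world(cp,d,np.c_[u.ravel(),v.ravel()])
z=w[:,2].reshape(u.shape)
print((z[::6,::4]*1000).round().astype(int))
crop=i[110:280,150:320]; save('crop0',cv2.resize(crop,None,fx=3.5,fy=3.5,interpolation=cv2.INTER_CUBIC))
E
```

```text
[261.9632     132.38506667] 1875 ((756.765869140625, -4.0213775634765625), (133.63035583496094, 134.61209106445312), 57.862186431884766) z 0.018577620278028117
[ 51.37399464 147.57238606] 746 ((736.6476440429688, 636.6561279296875), (212.62567138671875, 82.04540252685547), 6.687119483947754) z 0.0929681425405191
[176.33922261 190.60424028] 283 ((583.919921875, 259.13470458984375), (14.966014862060547, 173.83950805664062), 83.19261169433594) z 0.03358845053230164
[256.90322581 194.42857143] 1085 ((566.0445556640625, 16.721694946289062), (99.79820251464844, 99.97955322265625), 75.31721496582031) z 0.014451162002335982
[258.86846543 246.47048904] 593 ((409.55035400390625, 14.952239990234375), (72.38225555419922, 72.59020233154297), 36.82765197753906) z 0.005445737383185989
[ 98.23130841 316.02336449] 428 ((221.6763153076172, 487.8692932128906), (63.866886138916016, 62.18247985839844), 88.09245300292969) z 0.0855338181672547
[[  3   1  -5   0  -5   3  -6  -3   4   6  -6   2   4   1  -1   2   2  -1
   17  23  16  12]
 [  0   6   3   4  -7  -2  -6   1  -3  -3   5   2   2  -4  -2  -2  -1   
[... 809 characters left out ...]
4  33  26  26   0  25  -3   5
   -4   2  17  22]
 [ -7 -10   1   2  34  23  27  23  23  27  23  29  25  16   5  25   0  -2
    3   3  16  14]
 [ -3  -4  -2  36  34  25  22  23  25  28  21  25  21   2   0  26   1  -3
    0   0  -6   2]
 [  2  -2   1  33  21  23  22  23  25  21  22  29  27   3   0  27   1  -4
   -1   5   5  -3]
 [  4  -1   0   0   7  -4  -3  -5  -3  -1  19  -1  14  26  25  21   1  -3
   -2   0  -6   1]
 [ -2  -2   1  -8  -9   3   2   1  -3   7  -5  -2   0   5   1  -3  -2   7
   -3   3   8   2]
 [  2  -1  -6  -2   5  -3  -5   3  -3   2   2   4  -1   2  -3  -1  -1   0
   -5  -2   2   2]
 [ -2  -1   1   0   2  -3  -6   2   3   3  -1   1   4   2  -4   2   5   0
    5  -4  -1   2]]
```

View pics/crop0.png

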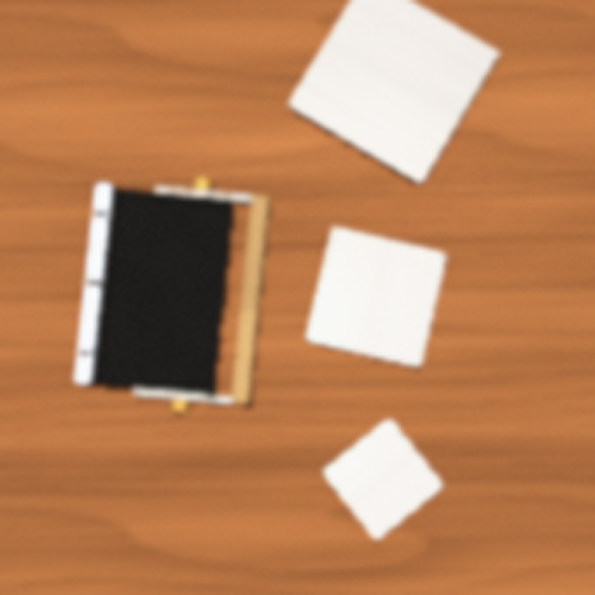

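The medium plate at (257,194) is the one meant: it measures 99.8 x 100.0 mm and lies before the rail. The others measure 134 mm and 72 mm. Next I'll fit the stand's pose and work out the first hover.

```bash
cat >> h.py <<'E'
def delta(p,R=None,s=None):
    "tool-frame shift (mm) and turn (6 deg units) from the state to pose p,R"
    from scipy.spatial.transform import Rotation as Ro
    s=s or read_state(); R0=s['tcp_rot']
    print('d',(R0.T@(np.array(p)-s['position'])*1000).round(1), 'r',None if R is None else (np.degrees(Ro.from_matrix(R0.T@R).as_rotvec())/6).round(2))
def toolR(yaw,t):
    "tool x along yaw (deg), tilted t deg so that the fingers point forward-down"
    from scipy.spatial.transform import Rotation as Ro
    c,s=np.cos(np.radians(yaw)),np.sin(np.radians(yaw))
    R=np.array([[c,s,0],[s,-c,0],[0,0,-1.]])
    return R@Ro.from_euler('y',t,degrees=True).as_matrix()
E
python3 - <<'E'
from h import *
f=np.load('top0.npz'); i,d=f['i'],f['d']; cp=camera_params('top')
hsv=cv2.cvtColor(i,cv2.COLOR_RGB2HSV)
m=(hsv[...,2]<60).astype(np.uint8)
n,l,st,c=cv2.connectedComponentsWithStats(m); k=l[194,199]
cs,_=cv2.findContours((l==k).astype(np.uint8),0,cv2.CHAIN_APPROX_NONE)
print('pad',cv2.minAreaRect((rays(cp,cs[0][:,0],0.024)[:,:2]*1000).astype(np.float32)))
m=((hsv[...,1]<40)&(hsv[...,2]>150)).astype(np.uint8); n,l,st,c=cv2.connectedComponentsWithStats(m); k=l[190,176]
cs,_=cv2.findContours((l==k).astype(np.uint8),0,cv2.CHAIN_APPROX_NONE)
print('strip',cv2.minAreaRect((rays(cp,cs[0][:,0],0.034)[:,:2]*1000).astype(np.float32)))
for v in(175,185,195,205,215): print(v,[tuple(i[v,u]) for u in range(212,230,1)])
print(rays(cp,[[223.7,195.7]],0.024))
R=toolR(83.2,0); print(toolR(83.2,15).round(2)); delta([.552,-.06,.2],R)
E
```

```text
pad ((573.0490112304688, 197.9498291015625), (99.62644958496094, 165.00259399414062), 83.1726303100586)
strip ((581.4268798828125, 256.51483154296875), (14.755598068237305, 171.3954315185547), 83.19261932373047)
175 [(np.uint8(30), np.uint8(29), np.uint8(28)), (np.uint8(29), np.uint8(29), np.uint8(28)), (np.uint8(34), np.uint8(29), np.uint8(27)), (np.uint8(63), np.uint8(44), np.uint8(31)), (np.uint8(110), np.uint8(68), np.uint8(40)), (np.uint8(149), np.uint8(92), np.uint8(52)), (np.uint8(168), np.uint8(105), np.uint8(60)), (np.uint8(175), np.uint8(111), np.uint8(65)), (np.uint8(186), np.uint8(129), np.uint8(79)), (np.uint8(205), np.uint8(157), np.uint8(101)), (np.uint8(215), np.uint8(172), np.uint8(113)), (np.uint8(217), np.uint8(175), np.uint8(116)), (np.uint8(208), np.uint8(167), np.uint8(109)), (np.uint8(187), np.uint8(143), np.uint8(92)), (np.uint8(173), np.uint8(118), np.uint8(73)), (np.uint8(173), np.uint8(109), np.uint8(63)), (np.uint8(175), np.uint8(109), np.uint8(62)), (np.uint8(176), np.uint8(110), np.uint8(64))]
185 [(np.uint8(31), np.uint8(29), np.uint8(28)), (np.uint8(33
[... 2731 characters left out ...]
p.uint8(182), np.uint8(121)), (np.uint8(228), np.uint8(184), np.uint8(123)), (np.uint8(218), np.uint8(176), np.uint8(117)), (np.uint8(188), np.uint8(145), np.uint8(94)), (np.uint8(161), np.uint8(112), np.uint8(69)), (np.uint8(167), np.uint8(105), np.uint8(61)), (np.uint8(181), np.uint8(113), np.uint8(65)), (np.uint8(184), np.uint8(115), np.uint8(67)), (np.uint8(185), np.uint8(116), np.uint8(68)), (np.uint8(184), np.uint8(115), np.uint8(66)), (np.uint8(185), np.uint8(114), np.uint8(66)), (np.uint8(185), np.uint8(116), np.uint8(67))]
[[0.56304867 0.11668491 0.024     ]]
[[ 0.11  0.99  0.03]
 [ 0.96 -0.12  0.26]
 [ 0.26  0.   -0.97]]
d [ 509.1 -402.9   47.6] r [-1.000e-02 -1.000e-02 -1.098e+01]
```

Emit:
apply_moves(
  rows=[
    {"x": 51, "y": -40, "z": 5, "rz": -1.1},
    {"x": 102, "y": -80, "z": 10, "rz": -2.2},
    {"x": 153, "y": -121, "z": 14, "rz": -3.3},
    {"x": 204, "y": -161, "z": 19, "rz": -4.4},
    {"x": 255, "y": -201, "z": 24, "rz": -5.5},
    {"x": 306, "y": -242, "z": 29, "rz": -6.6},
    {"x": 357, "y": -282, "z": 33, "rz": -7.7},
    {"x": 408, "y": -322, "z": 38, "rz": -8.8},
    {"x": 459, "y": -363, "z": 43, "rz": -9.9},
    {"x": 509, "y": -403, "z": 47, "rz": -11, "claw": 120},
  ],
)

```text
validation failed for argument at $.ro...
```

```bash
python3 - <<'E'
from h import *
s=read_state(); print(s['time_s'],s['position'],s['tcp_rot'].round(3),s['opening'],s['force'])
cp=camera_params('wrist'); print(cp)
i,d=capture('wrist'); np.savez('w1.npz',i=i,d=d); save('w1',i)
print((np.where(d>0,d,9)[::32,::32]*1000).astype(int))
E
```

```text
0.1 [ 0.18572767 -0.59614548  0.24666911] [[ 0.955  0.297 -0.   ]
 [ 0.297 -0.955  0.002]
 [ 0.    -0.002 -1.   ]] 1.002938968864478 [-0.19624938 -0.34266856 -0.37846845]
{'fx': 302.2610223562753, 'fy': 302.2610223562753, 'cx': 257.8593014200671, 'cy': 189.387114446875, 'D': array([-0.06573026,  0.        ,  0.        ,  0.        ,  0.        ]), 'xyz': array([ 0.26162921, -0.57260424,  0.38265068]), 'orientation': array([[ 0.29684853,  0.91564049,  0.27107831],
       [-0.95492282,  0.2851816 ,  0.08242494],
       [-0.00183494, -0.28332659,  0.95902173]])}
[[ 333  334  334  335  334  335  336  336  335  336  335  335  335  334
   986  818]
 [ 344  343  344  346  345  346  344  345  345  344  344  346  346  344
  1021  868]
 [ 354  354  355  355  355  356  355  356  355  355  355  356  354  353
   901  897]
 [ 366  364  365  365  365  367  366  368  367  366  364  366  365 1081
   924  895]
 [ 376  376  378  376  377  377  378  376  378  377  376  378  376 1113
   953  862]
 [ 388  389  388  389  390  388  389  389  389  388  387  388 1151  987
   968  696]
 [ 400  400  401  400  400  401  401  402 9000  401  400  401 1182 1010
   924  665]
 [ 416  415  415  415  414  414  414  414  414  413  413  413 1049 1034
   741  641]
 [  78   80   79   87  428  137  428  427  428  427  429  136 1084   89
    79   80]
 [  79   80   80   86  110  131  441  442  443  442  442  137  114   87
    79   79]
 [  70   83   80   86  108  460  461  458   75   76   76   76   76   75
    75   75]
 [  62   62   62   64   64   64   64   64   64   65   64   64   63   63
    62   63]]
```

View pics/w1.png

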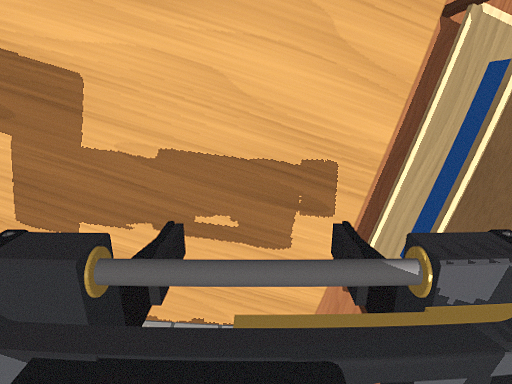

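Emit:
apply_moves(
  rows=[
    {"x": 51, "y": -40, "z": 5, "rx": 0, "ry": 0, "rz": -1.1, "claw": 0},
    {"x": 102, "y": -80, "z": 10, "rx": 0, "ry": 0, "rz": -2.2, "claw": 0},
    {"x": 153, "y": -121, "z": 14, "rx": 0, "ry": 0, "rz": -3.3, "claw": 0},
    {"x": 204, "y": -161, "z": 19, "rx": 0, "ry": 0, "rz": -4.4, "claw": 0},
    {"x": 255, "y": -201, "z": 24, "rx": 0, "ry": 0, "rz": -5.5, "claw": 0},
    {"x": 306, "y": -242, "z": 29, "rx": 0, "ry": 0, "rz": -6.6, "claw": 60},
    {"x": 357, "y": -282, "z": 33, "rx": 0, "ry": 0, "rz": -7.7, "claw": 120},
    {"x": 408, "y": -322, "z": 38, "rx": 0, "ry": 0, "rz": -8.8, "claw": 120},
    {"x": 459, "y": -363, "z": 43, "rx": 0, "ry": 0, "rz": -9.9, "claw": 120},
    {"x": 509, "y": -403, "z": 47, "rx": 0, "ry": 0, "rz": -11, "claw": 120},
  ],
)

```text
time_s: 1.4
position: [0.5384, -0.0803, 0.202]
tcp_rot: [[0.113, 0.994, -0.0], [0.994, -0.113, -0.0], [-0.0, -0.0, -1.0]]
force: [0.7, -0.9, -0.6]
opening: 0.563
grasp_force: 0.0
```

```bash
python3 - <<'E'
from h import *
s=read_state(); print(s['time_s'],s['position'],s['tcp_rot'].round(3),s['opening'],s['force'],s['joint_positions'])
cp=camera_params('wrist')
i,d=capture('wrist'); np.savez('w1.npz',i=i,d=d,s=s,cp=cp); save('w1b',i)
i2,_=capture('side'); save('s1',cv2.resize(i2[60:320,120:460],None,fx=2,fy=2))
E
```

```text
1.4 [ 0.53842968 -0.08028142  0.20199974] [[ 0.113  0.994 -0.   ]
 [ 0.994 -0.113 -0.   ]
 [-0.    -0.    -1.   ]] 0.5630514435514649 [ 0.67927067 -0.89488284 -0.61189706] [-2.02395444e+01  2.75083159e+01  9.64109844e+01 -1.40062147e-02
  5.60803707e+01 -1.37458904e+01]
```

View pics/w1b.png

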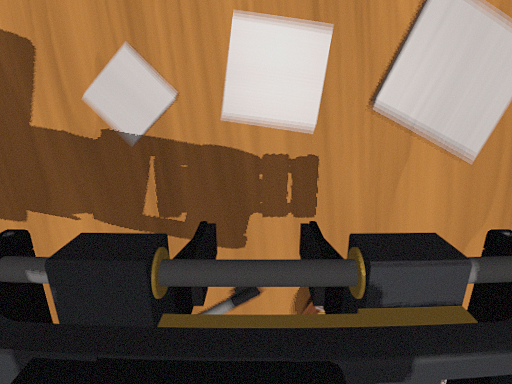

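```bash
python3 - <<'E'
from h import *
delta([.557,-.061,.060],toolR(83.2,10)); delta([.557,-.061,.027],toolR(83.2,10))
E
```

```text
d [ 17.5  15.2 141.8] r [0.   1.65 0.09]
d [ 17.4  15.1 174.8] r [0.   1.65 0.09]
```

View pics/s1.png

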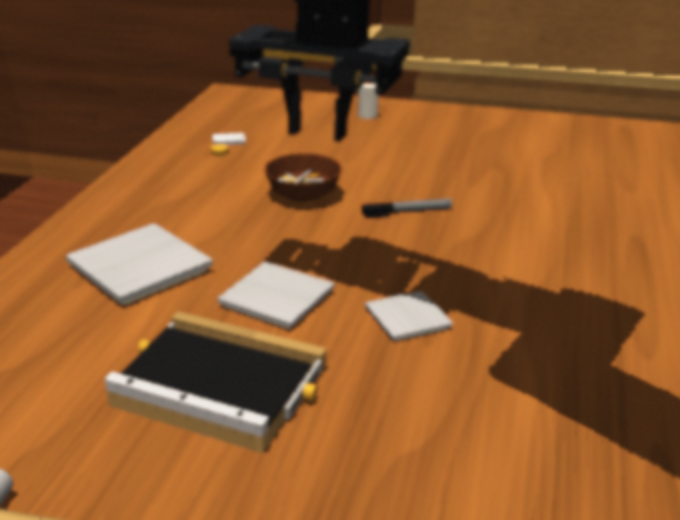

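Emit:
apply_moves(
  rows=[
    {"x": 4, "y": 4, "z": 40, "rx": 0, "ry": 0.4, "rz": 0, "claw": 120},
    {"x": 9, "y": 8, "z": 80, "rx": 0, "ry": 0.8, "rz": 0, "claw": 120},
    {"x": 14, "y": 12, "z": 115, "rx": 0, "ry": 1.2, "rz": 0.1, "claw": 120},
    {"x": 17, "y": 15, "z": 142, "rx": 0, "ry": 1.65, "rz": 0.1, "claw": 120},
    {"x": 17, "y": 15, "z": 142, "rx": 0, "ry": 1.65, "rz": 0.1, "claw": 120},
    {"x": 17, "y": 15, "z": 142, "rx": 0, "ry": 1.65, "rz": 0.1, "claw": 120},
  ],
)

```text
time_s: 2.25
position: [0.5545, -0.0675, 0.0609]
tcp_rot: [[0.126, 0.992, 0.021], [0.977, -0.128, 0.17], [0.171, -0.0, -0.985]]
force: [-0.6, 0.0, 0.8]
opening: 0.528
grasp_force: 0.0
```

```bash
python3 - <<'E'
from h import *
s=read_state(); print(s['time_s'],s['position'],s['force'],s['qvel'].round(1))
delta([.557,-.061,.027],toolR(83.2,10))
R=toolR(83.2,10); print('fwd',(R.T@[.118,.993,0]).round(3),'up',(R.T@[0,0,1]).round(3))
E
```

```text
2.25 [ 0.55447877 -0.06751682  0.06092934] [-0.64718219  0.0487463   0.80277963] [ 0.4 -1.2 -0.3  0.3 -0.2 -0.3]
d [ 0.9  1.7 34.6] r [ 0.01  0.02 -0.09]
fwd [ 0.985 -0.     0.174] up [ 0.174  0.    -0.985]
```

Emit:
apply_moves(
  rows=[
    {"x": -2, "y": 1, "z": 12, "rx": 0, "ry": 0, "rz": 0, "claw": 120},
    {"x": -4, "y": 2, "z": 24, "rx": 0, "ry": 0, "rz": 0, "claw": 120},
    {"x": -5.5, "y": 2, "z": 31, "rx": 0, "ry": 0, "rz": 0, "claw": 120},
    {"x": -5.9, "y": 2, "z": 33.5, "rx": 0, "ry": 0, "rz": 0, "claw": 120},
    {"x": -5.9, "y": 2, "z": 33.5, "rx": 0, "ry": 0, "rz": 0, "claw": 120},
  ],
)

```text
time_s: 2.88
position: [0.556, -0.0671, 0.0265]
tcp_rot: [[0.125, 0.992, 0.02], [0.977, -0.127, 0.171], [0.172, -0.002, -0.985]]
force: [-0.8, 0.2, 3.0]
opening: 0.531
grasp_force: 1.5
```

Emit:
apply_moves(
  rows=[
    {"x": 4, "y": 0, "z": 0, "rx": 0, "ry": 0, "rz": 0, "claw": 120},
    {"x": 8, "y": 0, "z": 0.7, "rx": 0, "ry": 0, "rz": 0, "claw": 120},
    {"x": 12, "y": 0, "z": 1.4, "rx": 0, "ry": 0, "rz": 0, "claw": 120},
    {"x": 16, "y": 0, "z": 2.1, "rx": 0, "ry": 0, "rz": 0, "claw": 120},
    {"x": 20, "y": 0, "z": 2.8, "rx": 0, "ry": 0, "rz": 0, "claw": 120},
    {"x": 24, "y": 0, "z": 3.5, "rx": 0, "ry": 0, "rz": 0, "claw": 120},
    {"x": 28, "y": 0, "z": 4.2, "rx": 0, "ry": 0, "rz": 0, "claw": 120},
    {"x": 32, "y": 0, "z": 4.9, "rx": 0, "ry": 0, "rz": 0, "claw": 120},
    {"x": 36, "y": 0, "z": 5.6, "rx": 0, "ry": 0, "rz": 0, "claw": 120},
    {"x": 40, "y": 0, "z": 6.4, "rx": 0, "ry": 0, "rz": 0, "claw": 120},
  ],
)

```text
time_s: 4.12
position: [0.5612, -0.027, 0.0269]
tcp_rot: [[0.125, 0.992, 0.02], [0.977, -0.126, 0.17], [0.172, -0.001, -0.985]]
force: [-0.6, -5.2, 1.0]
opening: 0.528
grasp_force: 2.2
```

```bash
python3 - <<'E'
from h import *
s=read_state(); print(s['time_s'],s['position'],s['force'])
cp=camera_params('wrist')
i,d=capture('wrist'); np.savez('w2.npz',i=i,d=d,cp=cp); save('w2',i)
E
```

```text
4.125 [ 0.56123478 -0.02698743  0.02687066] [-0.59682715 -5.17825223  1.00030676]
```

View pics/w2.png

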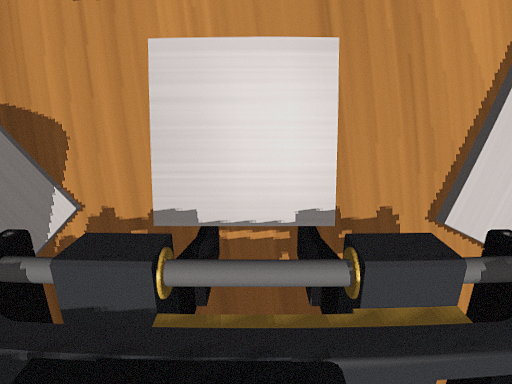

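Emit:
apply_moves(
  rows=[
    {"x": 4, "y": 0, "z": 0.7, "rx": 0, "ry": 0, "rz": 0, "claw": 120},
    {"x": 8, "y": 0, "z": 1.4, "rx": 0, "ry": 0, "rz": 0, "claw": 120},
    {"x": 12, "y": 0, "z": 2.1, "rx": 0, "ry": 0, "rz": 0, "claw": 120},
    {"x": 15, "y": 0, "z": 2.6, "rx": 0, "ry": 0, "rz": 0, "claw": 120},
    {"x": 18, "y": 0, "z": 3.1, "rx": 0, "ry": 0, "rz": 0, "claw": 120},
    {"x": 20, "y": 0, "z": 3.5, "rx": 0, "ry": 0, "rz": 0, "claw": 120},
    {"x": 22, "y": 0, "z": 3.9, "rx": 0, "ry": 0, "rz": 0, "claw": 120},
    {"x": 23, "y": 0, "z": 4.0, "rx": 0, "ry": 0, "rz": 0, "claw": 120},
  ],
)

```text
time_s: 5.18
position: [0.5645, -0.0038, 0.0269]
tcp_rot: [[0.125, 0.992, 0.021], [0.977, -0.127, 0.171], [0.172, -0.001, -0.985]]
force: [-0.5, -6.6, 1.4]
opening: 0.532
grasp_force: 2.3
```

Emit:
apply_moves(
  rows=[
    {"x": 1, "y": 0, "z": 0.2, "rx": 0, "ry": 0, "rz": 0, "claw": 120},
    {"x": 2, "y": 0, "z": 0.4, "rx": 0, "ry": 0, "rz": 0, "claw": 120},
    {"x": 3, "y": 0, "z": 0.5, "rx": 0, "ry": 0, "rz": 0, "claw": 120},
    {"x": 4, "y": 0, "z": 0.7, "rx": 0, "ry": 0, "rz": 0, "claw": 120},
  ],
)

```text
time_s: 5.68
position: [0.565, 0.0001, 0.0268]
tcp_rot: [[0.125, 0.992, 0.021], [0.977, -0.127, 0.171], [0.172, -0.001, -0.985]]
force: [-0.8, -5.1, 1.3]
opening: 0.532
grasp_force: 2.4
```

Emit:
apply_moves(
  rows=[
    {"x": 1, "y": 0, "z": 0.2, "rx": 0, "ry": 0, "rz": 0, "claw": 120},
    {"x": 2, "y": 0, "z": 0.35, "rx": 0, "ry": 0, "rz": 0, "claw": 120},
    {"x": 2.5, "y": 0, "z": 0.45, "rx": 0, "ry": 0, "rz": 0, "claw": 120},
  ],
)

```text
time_s: 6.05
position: [0.5653, 0.0026, 0.0268]
tcp_rot: [[0.125, 0.992, 0.021], [0.977, -0.127, 0.171], [0.172, -0.001, -0.985]]
force: [-0.6, -5.7, 1.9]
opening: 0.53
grasp_force: 2.4
```

Emit:
apply_moves(
  rows=[
    {"x": 1, "y": 0, "z": 0.2, "rx": 0, "ry": 0, "rz": 0, "claw": 120},
    {"x": 2, "y": 0, "z": 0.35, "rx": 0, "ry": 0, "rz": 0, "claw": 120},
    {"x": 2.5, "y": 0, "z": 0.45, "rx": 0, "ry": 0, "rz": 0, "claw": 120},
  ],
)

```text
time_s: 6.42
position: [0.5659, 0.0037, 0.0269]
tcp_rot: [[0.124, 0.992, 0.022], [0.978, -0.126, 0.168], [0.17, 0.001, -0.986]]
force: [-1.6, -10.2, 2.7]
opening: 0.526
grasp_force: 5.2
```

Emit:
apply_moves(
  rows=[
    {"x": 1, "y": 0, "z": 0.2, "rx": 0, "ry": 0, "rz": 0, "claw": 120},
    {"x": 2, "y": 0, "z": 0.3, "rx": 0, "ry": 0, "rz": 0, "claw": 120},
    {"x": 2.3, "y": 0, "z": -1, "rx": 0, "ry": 0, "rz": 0, "claw": 120},
    {"x": 2.6, "y": 0, "z": -2.5, "rx": 0, "ry": 0, "rz": 0, "claw": 120},
    {"x": 2.9, "y": 0, "z": -4, "rx": 0, "ry": 0, "rz": 0, "claw": 120},
  ],
)

```text
time_s: 7.05
position: [0.5663, 0.004, 0.0304]
tcp_rot: [[0.123, 0.992, 0.022], [0.978, -0.124, 0.165], [0.167, 0.001, -0.986]]
force: [-1.7, -15.8, -3.9]
opening: 0.528
grasp_force: 8.1
```

```bash
python3 - <<'E'
from h import *
cp=camera_params('wrist'); s=read_state(); print(s['position'],s['force'],s['moment'])
i,d=capture('wrist'); np.savez('w3.npz',i=i,d=d,cp=cp)
# height profile of the block's top along its middle column
for u in (200,250,300):
    v=np.arange(30,240,12); w=world(cp,d,np.c_[np.full(len(v),u),v]); print((w[:,1]*1000).round().astype(int),(w[:,2]*1000).round().astype(int))
E
```

```text
[0.56626827 0.00399922 0.03039073] [ -1.71327916 -15.79584394  -3.86606462] [-2.98363791  0.31526467  0.19700834]
[122 121 114 108 101  95  89  83  76  70  64  57  51  44  38  31  25  20] [22 11 12 11 13 13 13 12 13 13 13 14 14 14 16 14 14 23]
[119 117 110 104  98  92  86  79  73  67  60  54  47  41  34  28  22  10] [23 10 12 12 12 13 12 13 13 13 14 15 13 14 14 14 16 -2]
[116 113 108 101  95  89  82  76  70  63  57  51  44  38  31  25  18  12] [23 12 11 12 13 12 12 13 14 14 13 14 14 14 15 16 14 17]
```

Emit:
apply_moves(
  rows=[
    {"x": 0.3, "y": 0, "z": -1.5, "rx": 0, "ry": 0, "rz": 0, "claw": 120},
    {"x": 0.6, "y": 0, "z": -3, "rx": 0, "ry": 0, "rz": 0, "claw": 120},
    {"x": 0.9, "y": 0, "z": -4.5, "rx": 0, "ry": 0, "rz": 0, "claw": 120},
    {"x": 1.1, "y": 0, "z": -6, "rx": 0, "ry": 0, "rz": 0, "claw": 120},
    {"x": 1.4, "y": 0, "z": -7.5, "rx": 0, "ry": 0, "rz": 0, "claw": 120},
  ],
)

```text
time_s: 7.72
position: [0.5663, 0.0042, 0.0382]
tcp_rot: [[0.123, 0.992, 0.022], [0.978, -0.125, 0.165], [0.167, 0.001, -0.986]]
force: [-1.6, -15.9, -2.6]
opening: 0.526
grasp_force: 7.7
```

```bash
cat > prof.py <<'E'
from h import *
cp=camera_params('wrist'); s=read_state(); print(s['time_s'],s['position'],s['force'].round(1))
i,d=capture('wrist'); np.savez('wl.npz',i=i,d=d,cp=cp)
v,u=np.mgrid[0:240:3,220:290:3]; ok=(d[v,u]>0)&(d[v,u]<.4)&(i[v,u].min(-1)>110)
w=world(cp,d,np.c_[u[ok],v[ok]])*1000
a=(w[:,:2]-[575.3,204.9])@[.118,.993]
b=np.polyfit(a,w[:,2],1); r=w[:,2]-np.polyval(b,a); k=abs(r)<4; b=np.polyfit(a[k],w[k,2],1)
print('tilt',np.degrees(np.arctan(-b[0])).round(1),'s',a[k].min().round(),a[k].max().round(),'z',w[k,2].min().round(),w[k,2].max().round(),k.sum(),len(k))
E
python3 prof.py
```

```text
7.725 [0.56631993 0.00416219 0.03816281] [ -1.6 -15.9  -2.6]
tilt 6.3 s -185.0 -86.0 z 11.0 24.0 1416 1455
```

```bash
cat > plan.py <<'E'
import numpy as np
def R(p):
    c,s=np.cos(np.radians(p)),np.sin(np.radians(p))
    return np.array([-100*c-7*s, 95*s+6*c]) if p<50 else np.array([-100*c-7*s,100*s])
def T(t): a=np.radians(t); return np.array([[np.cos(a),np.sin(a)],[np.sin(a),-np.cos(a)]])  # rows x_t,z_t in (fwd,up)
def tcp(p,t,q=23,press=0): return R(p)-9.5*T(t)[0]-q*T(t)[1]+np.array([press,0])
def rows(ph,ts,pr,q=23):
    b=tcp(ph[0],ts[0],q,pr[0])
    for p,t,r in zip(ph[1:],ts[1:],pr[1:]):
        d=T(ts[0])@(tcp(p,t,q,r)-b); print(p,t,'x %.1f z %.1f ry %.2f'%(d[0],d[1],(t-ts[0])/6))
E
python3 -c "
from plan import *
ph=[6.3]+list(np.linspace(7.5,20,10)); rows(ph,10+np.interp(ph,[6.3,20],[0,12]),np.interp(ph,[6.3,20],[0,-1]))"
```

```text
7.5 11.05109489051095 x -0.1 z -1.7 ry 0.18
8.88888888888889 12.2676399026764 x -0.1 z -3.7 ry 0.38
10.277777777777779 13.484184914841851 x -0.0 z -5.7 ry 0.58
11.666666666666666 14.700729927007298 x 0.1 z -7.6 ry 0.78
13.055555555555555 15.91727493917275 x 0.2 z -9.5 ry 0.99
14.444444444444445 17.1338199513382 x 0.5 z -11.4 ry 1.19
15.833333333333332 18.35036496350365 x 0.7 z -13.2 ry 1.39
17.22222222222222 19.5669099756691 x 1.1 z -15.0 ry 1.59
18.61111111111111 20.78345498783455 x 1.5 z -16.7 ry 1.80
20.0 22.0 x 2.0 z -18.4 ry 2.00
```

Emit:
apply_moves(
  rows=[
    {"x": 0, "y": 0, "z": -1.7, "rx": 0, "ry": 0.2, "rz": 0, "claw": 120},
    {"x": 0, "y": 0, "z": -3.7, "rx": 0, "ry": 0.4, "rz": 0, "claw": 120},
    {"x": 0, "y": 0, "z": -5.7, "rx": 0, "ry": 0.6, "rz": 0, "claw": 120},
    {"x": 0.1, "y": 0, "z": -7.6, "rx": 0, "ry": 0.8, "rz": 0, "claw": 120},
    {"x": 0.2, "y": 0, "z": -9.5, "rx": 0, "ry": 1.0, "rz": 0, "claw": 120},
    {"x": 0.5, "y": 0, "z": -11.4, "rx": 0, "ry": 1.2, "rz": 0, "claw": 120},
  ],
)

```text
time_s: 8.52
position: [0.5662, 0.0032, 0.0495]
tcp_rot: [[0.12, 0.992, 0.038], [0.949, -0.126, 0.287], [0.29, 0.002, -0.957]]
force: [-2.0, -12.1, -1.5]
opening: 0.531
grasp_force: 6.0
```

```bash
python3 prof.py
```

```text
8.525 [0.56622369 0.00324603 0.04953703] [ -2.  -12.1  -1.5]
tilt 13.8 s -183.0 -88.0 z 13.0 37.0 1110 1419
```

```bash
python3 -c "
from plan import *
ph=[13.8]+list(np.linspace(16,34,10)); rows(ph,np.interp(ph,[13.8,34],[17,34]),np.interp(ph,[13.8,34],[0,-1]))"
```

```text
16.0 18.85148514851485 x 0.9 z -2.8 ry 0.31
18.0 20.534653465346533 x 1.8 z -5.3 ry 0.59
20.0 22.21782178217822 x 2.8 z -7.6 ry 0.87
22.0 23.900990099009903 x 3.9 z -9.9 ry 1.15
24.0 25.584158415841586 x 5.1 z -12.1 ry 1.43
26.0 27.26732673267327 x 6.5 z -14.1 ry 1.71
28.0 28.95049504950495 x 7.9 z -16.1 ry 1.99
30.0 30.633663366336634 x 9.5 z -18.0 ry 2.27
32.0 32.31683168316832 x 11.1 z -19.7 ry 2.55
34.0 34.0 x 12.8 z -21.3 ry 2.83
```

Emit:
apply_moves(
  rows=[
    {"x": 0.9, "y": 0, "z": -2.8, "rx": 0, "ry": 0.3, "rz": 0, "claw": 120},
    {"x": 1.8, "y": 0, "z": -5.3, "rx": 0, "ry": 0.6, "rz": 0, "claw": 120},
    {"x": 2.8, "y": 0, "z": -7.6, "rx": 0, "ry": 0.9, "rz": 0, "claw": 120},
    {"x": 3.9, "y": 0, "z": -9.9, "rx": 0, "ry": 1.15, "rz": 0, "claw": 120},
    {"x": 5.1, "y": 0, "z": -12.1, "rx": 0, "ry": 1.4, "rz": 0, "claw": 120},
    {"x": 6.5, "y": 0, "z": -14.1, "rx": 0, "ry": 1.7, "rz": 0, "claw": 120},
  ],
)

```text
time_s: 9.32
position: [0.5666, 0.0066, 0.0652]
tcp_rot: [[0.113, 0.992, 0.059], [0.882, -0.127, 0.453], [0.457, 0.001, -0.89]]
force: [-1.3, -7.0, -0.5]
opening: 0.534
grasp_force: 3.4
```

```bash
python3 prof.py
```

```text
9.325 [0.56662536 0.00657279 0.06522871] [-1.3 -7.  -0.5]
tilt 26.4 s -177.0 -107.0 z 20.0 54.0 671 1075
```

```bash
python3 -c "
from plan import *
ph=[26.4]+list(np.linspace(28.4,46.4,10)); rows(ph,np.interp(ph,[26.4,46.4],[27,40]),np.interp(ph,[26.4,46.4],[0,1]))"
```

```text
28.4 28.3 x 2.1 z -1.6 ry 0.22
30.4 29.6 x 4.3 z -3.2 ry 0.43
32.4 30.9 x 6.5 z -4.6 ry 0.65
34.4 32.2 x 8.8 z -5.8 ry 0.87
36.4 33.5 x 11.2 z -7.0 ry 1.08
38.4 34.8 x 13.7 z -8.0 ry 1.30
40.4 36.1 x 16.2 z -9.0 ry 1.52
42.4 37.4 x 18.8 z -9.7 ry 1.73
44.4 38.7 x 21.4 z -10.4 ry 1.95
46.4 40.0 x 24.1 z -10.9 ry 2.17
```

Emit:
apply_moves(
  rows=[
    {"x": 2.1, "y": 0, "z": -1.6, "rx": 0, "ry": 0.2, "rz": 0, "claw": 120},
    {"x": 4.3, "y": 0, "z": -3.2, "rx": 0, "ry": 0.4, "rz": 0, "claw": 120},
    {"x": 6.5, "y": 0, "z": -4.6, "rx": 0, "ry": 0.65, "rz": 0, "claw": 120},
    {"x": 8.8, "y": 0, "z": -5.8, "rx": 0, "ry": 0.85, "rz": 0, "claw": 120},
    {"x": 11.2, "y": 0, "z": -7.0, "rx": 0, "ry": 1.1, "rz": 0, "claw": 120},
    {"x": 13.7, "y": 0, "z": -8.0, "rx": 0, "ry": 1.3, "rz": 0, "claw": 120},
  ],
)

```text
time_s: 10.12
position: [0.5676, 0.0161, 0.0788]
tcp_rot: [[0.105, 0.992, 0.074], [0.811, -0.128, 0.57], [0.575, 0.0, -0.818]]
force: [-0.3, -4.2, -0.2]
opening: 0.528
grasp_force: 1.7
```

```bash
python3 prof.py
```

```text
10.125 [0.56763073 0.01608635 0.07882878] [-0.3 -4.2 -0.2]
tilt 40.4 s -141.0 -126.0 z 41.0 52.0 95 856
```

```bash
python3 -c "
from plan import *
ph=[40.4]+list(np.linspace(43,66.4,10)); rows(ph,np.interp(ph,[40.4,66.4],[35,42]),np.interp(ph,[40.4,66.4],[0,1.5]))"
```

```text
43.0 35.7 x 3.9 z -0.7 ry 0.12
45.6 36.4 x 7.8 z -1.2 ry 0.23
48.2 37.1 x 11.7 z -1.4 ry 0.35
50.800000000000004 37.8 x 15.8 z -1.5 ry 0.47
53.400000000000006 38.5 x 20.0 z -1.7 ry 0.58
56.0 39.2 x 24.2 z -1.6 ry 0.70
58.6 39.9 x 28.5 z -1.3 ry 0.82
61.2 40.6 x 32.7 z -0.7 ry 0.93
63.800000000000004 41.3 x 37.0 z -0.0 ry 1.05
66.4 42.0 x 41.2 z 0.9 ry 1.17
```

Emit:
apply_moves(
  rows=[
    {"x": 2.5, "y": 0, "z": -0.5, "rx": 0, "ry": 0.1, "rz": 0, "claw": 120},
    {"x": 5, "y": 0, "z": -0.8, "rx": 0, "ry": 0.15, "rz": 0, "claw": 120},
    {"x": 7.8, "y": 0, "z": -1.2, "rx": 0, "ry": 0.25, "rz": 0, "claw": 120},
    {"x": 11.7, "y": 0, "z": -1.4, "rx": 0, "ry": 0.35, "rz": 0, "claw": 120},
    {"x": 15.8, "y": 0, "z": -1.5, "rx": 0, "ry": 0.45, "rz": 0, "claw": 120},
    {"x": 20, "y": 0, "z": -1.7, "rx": 0, "ry": 0.6, "rz": 0, "claw": 120},
    {"x": 24.2, "y": 0, "z": -1.6, "rx": 0, "ry": 0.7, "rz": 0, "claw": 120},
  ],
)

```text
time_s: 11.05
position: [0.5694, 0.0355, 0.0943]
tcp_rot: [[0.099, 0.992, 0.08], [0.767, -0.127, 0.629], [0.634, -0.001, -0.773]]
force: [0.9, -1.8, -0.4]
opening: 0.534
grasp_force: 1.0
```

```bash
python3 - <<'E'
from h import *
s=read_state(); print(s['time_s'],s['position'],s['force'])
i2,_=capture('side'); save('s2',cv2.resize(i2[120:300,140:360],None,fx=3,fy=3))
E
```

```text
11.05 [0.56941095 0.03554457 0.09429599] [ 0.94072946 -1.81743083 -0.41016428]
```

View pics/s2.png

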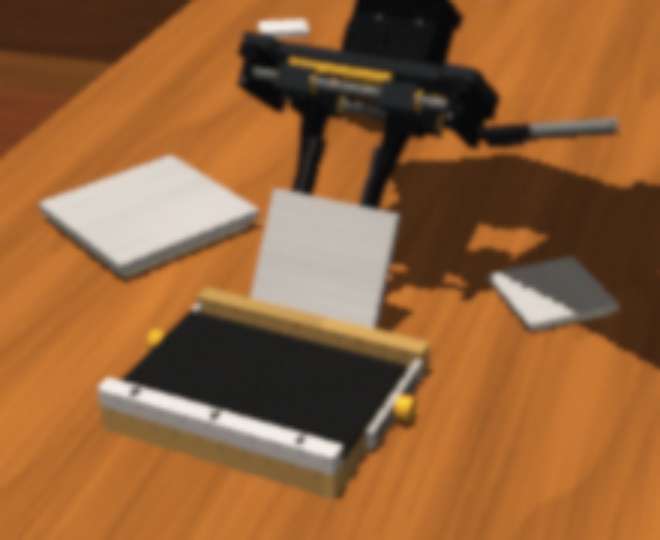

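```bash
python3 -c "
from plan import *
ph=[57]+list(np.linspace(60,86,10)); rows(ph,np.interp(ph,[57,66.4],[39.4,42]),np.interp(ph,[57,86],[0,1.]))"
```

```text
60.0 40.229787234042554 x 4.8 z 0.8 ry 0.14
62.888888888888886 41.028841607565006 x 9.4 z 1.8 ry 0.27
65.77777777777777 41.827895981087465 x 13.9 z 3.2 ry 0.40
68.66666666666667 42.0 x 18.6 z 4.6 ry 0.43
71.55555555555556 42.0 x 23.4 z 6.3 ry 0.43
74.44444444444444 42.0 x 28.0 z 8.2 ry 0.43
77.33333333333333 42.0 x 32.6 z 10.4 ry 0.43
80.22222222222223 42.0 x 37.1 z 12.8 ry 0.43
83.11111111111111 42.0 x 41.4 z 15.4 ry 0.43
86.0 42.0 x 45.7 z 18.2 ry 0.43
```

Emit:
apply_moves(
  rows=[
    {"x": 4.8, "y": 0, "z": 0.8, "rx": 0, "ry": 0.15, "rz": 0, "claw": 120},
    {"x": 9.4, "y": 0, "z": 1.8, "rx": 0, "ry": 0.3, "rz": 0, "claw": 120},
    {"x": 13.9, "y": 0, "z": 3.2, "rx": 0, "ry": 0.4, "rz": 0, "claw": 120},
    {"x": 18.6, "y": 0, "z": 4.6, "rx": 0, "ry": 0.4, "rz": 0, "claw": 120},
    {"x": 23.4, "y": 0, "z": 6.3, "rx": 0, "ry": 0.4, "rz": 0, "claw": 120},
    {"x": 28, "y": 0, "z": 8.2, "rx": 0, "ry": 0.4, "rz": 0, "claw": 120},
    {"x": 32, "y": 0, "z": 10.2, "rx": 0, "ry": 0.4, "rz": 0, "claw": 120},
    {"x": 35, "y": 0, "z": 11.7, "rx": 0, "ry": 0.4, "rz": 0, "claw": 120},
  ],
)

```text
time_s: 12.1
position: [0.5738, 0.0702, 0.1082]
tcp_rot: [[0.095, 0.992, 0.084], [0.739, -0.127, 0.661], [0.667, -0.001, -0.745]]
force: [-1.3, -2.0, 5.8]
opening: 0.532
grasp_force: 2.9
```

Emit:
apply_moves(
  rows=[
    {"x": 2.6, "y": 0, "z": 1.4, "rx": 0, "ry": 0, "rz": 0, "claw": 120},
    {"x": 5, "y": 0, "z": 3.3, "rx": 0, "ry": 0, "rz": 0, "claw": 120},
    {"x": 7.5, "y": 0, "z": 5.3, "rx": 0, "ry": 0, "rz": 0, "claw": 120},
    {"x": 10, "y": 0, "z": 7.4, "rx": 0, "ry": 0, "rz": 0, "claw": 120},
    {"x": 12, "y": 0, "z": 9.2, "rx": 0, "ry": 0, "rz": 0, "claw": 120},
  ],
)

```text
time_s: 12.72
position: [0.5757, 0.0856, 0.1102]
tcp_rot: [[0.095, 0.992, 0.084], [0.738, -0.126, 0.663], [0.668, -0.001, -0.744]]
force: [-2.1, -3.4, 11.6]
opening: 0.53
grasp_force: 5.7
```

Emit:
apply_moves(
  rows=[
    {"x": 0.9, "y": 0, "z": -1, "rx": 0, "ry": 0, "rz": 0, "claw": 120},
    {"x": 1.5, "y": 0, "z": -1.6, "rx": 0, "ry": 0, "rz": 0, "claw": 120},
    {"x": 2.6, "y": 0, "z": -0.6, "rx": 0, "ry": 0, "rz": 0, "claw": 120},
    {"x": 3.7, "y": 0, "z": 0.4, "rx": 0, "ry": 0, "rz": 0, "claw": 120},
  ],
)

```text
time_s: 13.22
position: [0.576, 0.0875, 0.1108]
tcp_rot: [[0.096, 0.992, 0.083], [0.74, -0.127, 0.66], [0.666, -0.001, -0.746]]
force: [-1.8, -1.8, 5.6]
opening: 0.53
grasp_force: 2.8
```

```bash
python3 - <<'E'
from h import *
s=read_state(); print(s['time_s'],s['position'],s['force'])
i2,_=capture('side'); i3,d3=capture('wrist')
a=cv2.resize(i2[140:280,160:330],(520,428)); b=cv2.resize(i3,(280,210)); c=np.zeros((428,800,3),np.uint8); c[:,:520]=a; c[:210,520:]=b; save('s3',c)
E
```

```text
13.225 [0.57601301 0.08749115 0.11076517] [-1.76542674 -1.79040572  5.59254715]
```

View pics/s3.png

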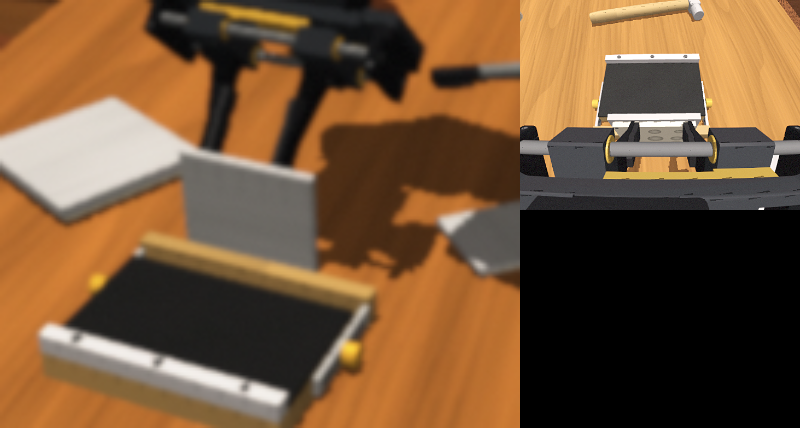

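Emit:
apply_moves(
  rows=[
    {"x": 1.9, "y": 0, "z": 0.1, "rx": 0, "ry": 0, "rz": 0, "claw": 120},
    {"x": 3.5, "y": 0, "z": 1.3, "rx": 0, "ry": 0, "rz": 0, "claw": 120},
    {"x": 5, "y": 0, "z": 2.6, "rx": 0, "ry": 0, "rz": 0, "claw": 120},
    {"x": 6.5, "y": 0, "z": 4, "rx": 0, "ry": 0, "rz": 0, "claw": 120},
    {"x": 7.9, "y": 0, "z": 5.5, "rx": 0, "ry": 0, "rz": 0, "claw": 120},
  ],
)

```text
time_s: 13.95
position: [0.5775, 0.097, 0.1116]
tcp_rot: [[0.096, 0.992, 0.084], [0.741, -0.127, 0.66], [0.665, -0.001, -0.747]]
force: [-0.7, -1.2, 0.1]
opening: 0.533
grasp_force: 0.4
```

Emit:
apply_moves(
  rows=[
    {"x": 1.4, "y": 0, "z": 1.5, "rx": 0, "ry": 0, "rz": 0, "claw": 120},
    {"x": 2.8, "y": 0, "z": 3, "rx": 0, "ry": 0, "rz": 0, "claw": 120},
    {"x": 4.1, "y": 0, "z": 4.6, "rx": 0, "ry": 0, "rz": 0, "claw": 120},
    {"x": 5.4, "y": 0, "z": 6.2, "rx": 0, "ry": 0, "rz": 0, "claw": 120},
    {"x": 6.6, "y": 0, "z": 8, "rx": 0, "ry": 0, "rz": 0, "claw": 120},
  ],
)

```text
time_s: 14.58
position: [0.5789, 0.1071, 0.1101]
tcp_rot: [[0.096, 0.992, 0.084], [0.741, -0.127, 0.66], [0.665, -0.001, -0.747]]
force: [-0.1, 0.2, -1.0]
opening: 0.529
grasp_force: 0.0
```

```bash
python3 - <<'E'
from h import *
s=read_state(); print(s['time_s'],s['position'],s['force'])
i2,_=capture('side'); i3,d3=capture('wrist'); np.savez('w5.npz',i=i3,d=d3,cp=camera_params('wrist'))
a=cv2.resize(i2[140:280,160:330],(450,370)); b=cv2.resize(i3,(350,262)); c=np.zeros((370,800,3),np.uint8); c[:,:450]=a; c[:262,450:]=b; save('s4',c)
E
```

```text
14.575 [0.57886395 0.10709652 0.11012059] [-0.09247701  0.22789306 -1.03606008]
```

View pics/s4.png

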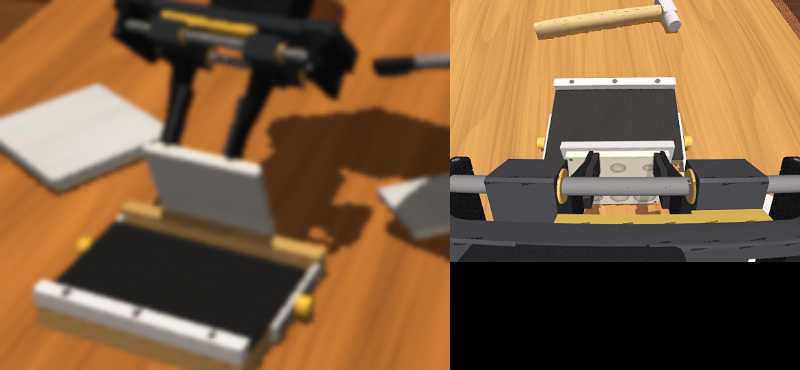

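The block has passed upright and leans over the rail at (205,190), clear of the fingers. That was my tenth picture, so from here I'll use depth numbers.

Emit:
apply_moves(
  rows=[
    {"x": 0, "y": 0, "z": 0, "rx": 0, "ry": 0, "rz": 0, "claw": 120},
    {"x": 0, "y": 0, "z": 0, "rx": 0, "ry": 0, "rz": 0, "claw": 120},
    {"x": 0, "y": 0, "z": 0, "rx": 0, "ry": 0, "rz": 0, "claw": 120},
  ],
)

```text
time_s: 15.05
position: [0.5788, 0.1069, 0.1102]
tcp_rot: [[0.096, 0.992, 0.084], [0.741, -0.127, 0.66], [0.665, -0.001, -0.747]]
force: [0.4, -1.2, 0.1]
opening: 0.532
grasp_force: 0.0
```

```bash
cat > prof2.py <<'E'
from h import *
s=read_state(); print(s['time_s'],s['position'].round(4),s['force'].round(1))
O=np.array([575.3,204.9]);U=np.array([.118,.993]);L=np.array([-.993,.118])
for n in('wrist','top'):
    cp=camera_params(n); i,d=capture(n); np.savez('l'+n+'.npz',i=i,d=d,cp=cp)
    v,u=np.mgrid[0:384,0:512]; ok=(d>0); w=world(cp,d,np.c_[u[ok],v[ok]])*1000
    a=(w[:,:2]-O)@U; b=(w[:,:2]-O)@L
    g=i[ok]; 
    for lat in(-13,20) if n=='wrist' else (-13,):
        row=[]
        for q in range(-160,64,8):
            k=(abs(a-q)<4)&(abs(b-lat)<8)&(w[:,2]<125)
            row.append(f"{q}:{np.median(w[k,2]):.0f}/{np.median(g[k].mean(-1)):.0f}" if k.sum()>3 else f"{q}:-")
        print(n,lat,' '.join(row))
E
python3 prof2.py
```

```text
15.05 [0.5788 0.1069 0.1102] [ 0.4 -1.2  0.1]
wrist -13 -160:- -152:- -144:- -136:- -128:- -120:36/243 -112:36/228 -104:36/233 -96:- -88:- -80:36/228 -72:36/222 -64:36/240 -56:36/238 -48:36/227 -40:36/237 -32:35/235 -24:23/51 -16:23/51 -8:23/51 0:23/51 8:23/51 16:23/50 24:23/49 32:23/49 40:23/49 48:27/116 56:33/232
wrist 20 -160:- -152:- -144:- -136:- -128:- -120:36/140 -112:36/118 -104:36/121 -96:123/27 -88:117/24 -80:107/26 -72:100/32 -64:36/238 -56:36/237 -48:36/234 -40:36/234 -32:34/234 -24:23/50 -16:23/50 -8:23/49 0:23/49 8:23/49 16:23/50 24:23/51 32:23/50 40:23/50 48:27/117 56:33/231
top -13 -160:- -152:- -144:- -136:- -128:- -120:- -112:- -104:- -96:- -88:- -80:- -72:- -64:37/251 -56:37/248 -48:38/248 -40:39/251 -32:34/240 -24:24/52 -16:24/32 -8:24/32 0:24/33 8:26/32 16:25/32 24:25/32 32:23/31 40:24/35 48:30/243 56:32/249
```

```bash
cat > blk.py <<'E'
from h import *
O=np.array([575.3,204.9]);U=np.array([.118,.993]);L=np.array([-.993,.118])
def blk(f,z0=30,z1=42):
    f=np.load(f,allow_pickle=True); i,d,cp=f['i'],f['d'],f['cp'].item()
    v,u=np.mgrid[0:384,0:512]; ok=(d>0); w=world(cp,d,np.c_[u[ok],v[ok]])*1000
    q=np.c_[(w[:,:2]-O)@U,(w[:,:2]-O)@L]; g=i[ok].astype(int); g=g.min(-1)>85
    k=(w[:,2]>z0)&(w[:,2]<z1)&g&(q[:,0]>-160)&(q[:,0]<43)&(abs(q[:,1])<85)
    q=q[k]
    # rear edge line (max s per lateral bin), lateral extent
    bins=np.arange(-70,70,6); e=[(b+3,np.percentile(q[m,0],99)) for b in bins if (m:=(q[:,1]>=b)&(q[:,1]<b+6)).sum()>40]
    print('rear edge',[(int(a),round(float(x),1)) for a,x in e])
    r=cv2.minAreaRect(q.astype(np.float32)); print('rect s,lat',r,'s',np.percentile(q[:,0],[.5,99.5]).round(1),'lat',np.percentile(q[:,1],[.5,99.5]).round(1))
if __name__=='__main__':
    import sys
    for n in sys.argv[1:]: blk(n)
E
python3 blk.py lwrist.npz ltop.npz
python3 -c "
from h import *
p=np.array([575.3,204.9])+(-152)*np.array([.118,.993])+(-13)*np.array([-.993,.118]); print(p)
R=toolR(83.2,0)
for z in(.110,.0515): delta([p[0]/1000,p[1]/1000,z],R)"
```

```text
rear edge [(-55, -29.7), (-49, -29.5), (-43, -30.5), (-37, -30.4), (-31, -33.2), (-25, -30.4), (-19, -33.4), (-13, -33.5), (-7, -33.4), (-1, -31.7), (5, -30.0), (11, -32.1), (17, -29.9), (23, -30.0), (29, -28.9), (35, -30.7), (41, -30.2)]
rect s,lat ((-73.73333740234375, -8.754158020019531), (90.42815399169922, 99.246337890625), 0.1664600521326065) s [-118.3  -29.5] lat [-54.9  38.6]
rear edge [(-43, -35.2)]
rect s,lat ((-37.31404113769531, -3.103179931640625), (182.6907196044922, 83.67699432373047), 43.877864837646484) s [-121.7  -27.1] lat [-56.7  43.2]
[570.273  52.43 ]
d [-41.3  -1.5 -36.5] r [ 0.02 -6.95 -0.08]
d [-80.2  -1.5   7.2] r [ 0.02 -6.95 -0.08]
```

Emit:
apply_moves(
  rows=[
    {"x": -7, "y": 0, "z": -6, "rx": 0, "ry": -1.1, "rz": 0, "claw": 120},
    {"x": -14, "y": 0, "z": -12, "rx": 0, "ry": -2.3, "rz": 0, "claw": 120},
    {"x": -21, "y": 0, "z": -18, "rx": 0, "ry": -3.5, "rz": 0, "claw": 120},
    {"x": -28, "y": -1, "z": -24, "rx": 0, "ry": -4.6, "rz": 0, "claw": 120},
    {"x": -35, "y": -1.5, "z": -30, "rx": 0, "ry": -5.8, "rz": 0, "claw": 120},
    {"x": -41.3, "y": -1.5, "z": -36.5, "rx": 0, "ry": -6.95, "rz": -0.1, "claw": 120},
    {"x": -41.3, "y": -1.5, "z": -36.5, "rx": 0, "ry": -6.95, "rz": -0.1, "claw": 120},
    {"x": -41.3, "y": -1.5, "z": -36.5, "rx": 0, "ry": -6.95, "rz": -0.1, "claw": 120},
  ],
)

```text
time_s: 16.15
position: [0.57, 0.0526, 0.1098]
tcp_rot: [[0.118, 0.993, 0.002], [0.993, -0.118, 0.002], [0.002, 0.002, -1.0]]
force: [-0.1, -0.4, 0.2]
opening: 0.527
grasp_force: 0.0
```

```bash
python3 -c "
from h import *
s=read_state(); print(s['position'],s['force'])
cp=camera_params('wrist'); i,d=capture('wrist'); np.savez('lwrist.npz',i=i,d=d,cp=cp)
from blk import blk,O,U,L
print('tcp s,lat',(s['position'][:2]*1000-O)@U,(s['position'][:2]*1000-O)@L)
blk('lwrist.npz')
p=O-152*U-9*L
delta([p[0]/1000,p[1]/1000,.0515],toolR(83.2,0))"
```

```text
[0.57001114 0.05259742 0.10975137] [-0.092248   -0.36266289  0.22441253]
tcp s,lat -151.8605457565681 -12.719869520727618
rear edge [(-55, -29.1), (-49, -31.0), (-43, -31.0), (-37, -30.5), (-31, -30.6), (-25, -30.6), (-19, -30.6), (-13, -30.6), (-7, -31.3), (-1, -30.0), (5, -30.7), (11, -31.0), (17, -30.4), (23, -31.5), (29, -30.2), (35, -29.6), (41, -29.4)]
rect s,lat ((-78.20213317871094, -8.572410583496094), (100.06243133544922, 99.7829818725586), 89.97506713867188) s [-126.3  -29.4] lat [-57.2  39.8]
d [ 0.2 -4.  58.2] r [ 0.02 -0.01 -0.  ]
```

Emit:
apply_moves(
  rows=[
    {"x": 0, "y": -2, "z": 20, "rx": 0, "ry": 0, "rz": 0, "claw": 120},
    {"x": 0, "y": -4, "z": 40, "rx": 0, "ry": 0, "rz": 0, "claw": 120},
    {"x": 0, "y": -4, "z": 54, "rx": 0, "ry": 0, "rz": 0, "claw": 120},
    {"x": 0, "y": -4, "z": 58, "rx": 0, "ry": 0, "rz": 0, "claw": 120},
    {"x": 4, "y": -4, "z": 58, "rx": 0, "ry": 0, "rz": 0, "claw": 120},
    {"x": 8, "y": -4, "z": 58, "rx": 0, "ry": 0, "rz": 0, "claw": 120},
    {"x": 11, "y": -4, "z": 58, "rx": 0, "ry": 0, "rz": 0, "claw": 120},
    {"x": 14, "y": -4, "z": 58, "rx": 0, "ry": 0, "rz": 0, "claw": 120},
    {"x": 17, "y": -4, "z": 58, "rx": 0, "ry": 0, "rz": 0, "claw": 120},
    {"x": 20, "y": -4, "z": 58, "rx": 0, "ry": 0, "rz": 0, "claw": 120},
  ],
)

```text
time_s: 17.45
position: [0.5691, 0.072, 0.0524]
tcp_rot: [[0.117, 0.993, 0.003], [0.993, -0.117, -0.002], [-0.001, 0.004, -1.0]]
force: [-1.3, -5.3, 2.9]
opening: 0.533
grasp_force: 2.7
```

Emit:
apply_moves(
  rows=[
    {"x": 3.5, "y": 0, "z": 0.3, "rx": 0, "ry": 0, "rz": 0, "claw": 120},
    {"x": 7, "y": 0, "z": 0.5, "rx": 0, "ry": 0, "rz": 0, "claw": 120},
    {"x": 10.5, "y": 0, "z": 0.5, "rx": 0, "ry": 0, "rz": 0, "claw": 120},
    {"x": 14, "y": 0, "z": 0.5, "rx": 0, "ry": 0, "rz": 0, "claw": 120},
    {"x": 17.5, "y": 0, "z": 0.5, "rx": 0, "ry": 0, "rz": 0, "claw": 120},
    {"x": 21, "y": 0, "z": 0.5, "rx": 0, "ry": 0, "rz": 0, "claw": 120},
    {"x": 24.5, "y": 0, "z": 0.5, "rx": 0, "ry": 0, "rz": 0, "claw": 120},
    {"x": 28, "y": 0, "z": 0.5, "rx": 0, "ry": 0, "rz": 0, "claw": 120},
    {"x": 31.5, "y": 0, "z": 0.5, "rx": 0, "ry": 0, "rz": 0, "claw": 120},
    {"x": 35, "y": 0, "z": 0.5, "rx": 0, "ry": 0, "rz": 0, "claw": 120},
  ],
)

```text
time_s: 18.7
position: [0.5734, 0.1062, 0.0524]
tcp_rot: [[0.117, 0.993, 0.004], [0.993, -0.117, -0.003], [-0.002, 0.004, -1.0]]
force: [-0.4, -7.9, 5.3]
opening: 0.528
grasp_force: 3.6
```

```bash
cat > st.py <<'E'
from h import *
s=read_state(); print(s['time_s'],s['position'].round(4),s['force'].round(1))
cp=camera_params('wrist'); i,d=capture('wrist'); np.savez('lwrist.npz',i=i,d=d,cp=cp)
from blk import blk,O,U,L
print('tcp s,lat',(s['position'][:2]*1000-O)@U,(s['position'][:2]*1000-O)@L)
blk('lwrist.npz')
E
python3 st.py
```

```text
18.7 [0.5734 0.1062 0.0524] [-0.4 -7.9  5.3]
tcp s,lat -98.2236703589411 -9.808902348628402
rear edge [(-61, 12.7), (-55, 12.1), (-49, 11.1), (-43, 10.9), (-37, 11.2), (-31, 11.4), (-25, 10.4), (-19, 11.5), (-13, 11.1), (-7, 11.1), (-1, 11.3), (5, 11.5), (11, 11.2), (17, 11.1), (23, 10.9), (29, 10.9), (35, 11.9), (41, 12.5)]
rect s,lat ((-36.57597351074219, -8.721187591552734), (99.46733856201172, 99.84825134277344), 0.12075193226337433) s [-84.8  12.2] lat [-57.3  39.8]
```

Emit:
apply_moves(
  rows=[
    {"x": 3, "y": 0, "z": 0.3, "rx": 0, "ry": 0, "rz": 0, "claw": 120},
    {"x": 6, "y": 0, "z": 0.5, "rx": 0, "ry": 0, "rz": 0, "claw": 120},
    {"x": 9, "y": 0, "z": 0.5, "rx": 0, "ry": 0, "rz": 0, "claw": 120},
    {"x": 12, "y": 0, "z": 0.5, "rx": 0, "ry": 0, "rz": 0, "claw": 120},
    {"x": 15, "y": 0, "z": 0.5, "rx": 0, "ry": 0, "rz": 0, "claw": 120},
    {"x": 18, "y": 0, "z": 0.5, "rx": 0, "ry": 0, "rz": 0, "claw": 120},
    {"x": 21, "y": 0, "z": 0.5, "rx": 0, "ry": 0, "rz": 0, "claw": 120},
    {"x": 24, "y": 0, "z": 0.5, "rx": 0, "ry": 0, "rz": 0, "claw": 120},
    {"x": 26, "y": 0, "z": 0.5, "rx": 0, "ry": 0, "rz": 0, "claw": 120},
    {"x": 28, "y": 0, "z": 0.5, "rx": 0, "ry": 0, "rz": 0, "claw": 120},
  ],
)

```text
time_s: 20.0
position: [0.5768, 0.1338, 0.052]
tcp_rot: [[0.116, 0.993, 0.004], [0.993, -0.116, -0.003], [-0.002, 0.004, -1.0]]
force: [-0.3, -7.7, 5.8]
opening: 0.533
grasp_force: 3.9
```

```bash
python3 st.py
```

```text
20.0 [0.5768 0.1338 0.052 ] [-0.3 -7.7  5.8]
tcp s,lat -70.40518817721455 -9.832644368873044
rear edge [(-61, 40.4), (-55, 39.8), (-49, 38.8), (-43, 39.1), (-37, 39.1), (-31, 39.0), (-25, 38.9), (-19, 38.9), (-13, 38.8), (-7, 38.9), (-1, 38.8), (5, 38.8), (11, 38.4), (17, 38.5), (23, 39.0), (29, 38.6), (35, 39.4), (41, 40.6)]
rect s,lat ((-8.957447052001953, -8.681022644042969), (100.14200592041016, 99.81912231445312), 89.97159576416016) s [-57.  40.] lat [-57.4  39.9]
```

Emit:
apply_moves(
  rows=[
    {"x": 1, "y": 0, "z": 0, "rx": 0, "ry": 0, "rz": 0, "claw": 120},
    {"x": 2, "y": 0, "z": 0, "rx": 0, "ry": 0, "rz": 0, "claw": 120},
    {"x": 3, "y": 0, "z": 0, "rx": 0, "ry": 0, "rz": 0, "claw": 120},
    {"x": 4, "y": 0, "z": 0, "rx": 0, "ry": 0, "rz": 0, "claw": 120},
  ],
)

```text
time_s: 20.55
position: [0.5772, 0.1377, 0.052]
tcp_rot: [[0.116, 0.993, 0.004], [0.993, -0.116, -0.003], [-0.002, 0.004, -1.0]]
force: [-0.3, -7.8, 6.2]
opening: 0.528
grasp_force: 3.8
```

Emit:
apply_moves(
  rows=[
    {"x": 0.7, "y": 0, "z": 0, "rx": 0, "ry": 0, "rz": 0, "claw": 120},
    {"x": 1.4, "y": 0, "z": 0, "rx": 0, "ry": 0, "rz": 0, "claw": 120},
    {"x": 2, "y": 0, "z": 0, "rx": 0, "ry": 0, "rz": 0, "claw": 120},
  ],
)

```text
time_s: 20.92
position: [0.5774, 0.1397, 0.052]
tcp_rot: [[0.117, 0.993, 0.004], [0.993, -0.117, -0.003], [-0.002, 0.004, -1.0]]
force: [-0.5, -7.7, 6.6]
opening: 0.529
grasp_force: 3.8
```

Emit:
apply_moves(
  rows=[
    {"x": 0.7, "y": 0, "z": 0, "rx": 0, "ry": 0, "rz": 0, "claw": 120},
    {"x": 1.4, "y": 0, "z": 0, "rx": 0, "ry": 0, "rz": 0, "claw": 120},
    {"x": 2, "y": 0, "z": 0, "rx": 0, "ry": 0, "rz": 0, "claw": 120},
  ],
)

```text
time_s: 21.3
position: [0.5776, 0.1411, 0.052]
tcp_rot: [[0.116, 0.993, 0.003], [0.993, -0.116, -0.004], [-0.004, 0.004, -1.0]]
force: [-0.5, -10.1, 6.8]
opening: 0.524
grasp_force: 5.4
```

Emit:
apply_moves(
  rows=[
    {"x": 0.7, "y": 0, "z": 0, "rx": 0, "ry": 0, "rz": 0, "claw": 120},
    {"x": 1.4, "y": 0, "z": 0, "rx": 0, "ry": 0, "rz": 0, "claw": 120},
    {"x": 1.4, "y": 0, "z": 0, "rx": 0, "ry": 0, "rz": 0, "claw": 120},
  ],
)

```text
time_s: 21.68
position: [0.5776, 0.1413, 0.052]
tcp_rot: [[0.115, 0.993, 0.003], [0.993, -0.115, -0.006], [-0.005, 0.003, -1.0]]
force: [-1.3, -13.0, 6.2]
opening: 0.529
grasp_force: 6.8
```

```bash
python3 st.py
```

```text
21.675 [0.5776 0.1413 0.052 ] [ -1.3 -13.    6.2]
tcp s,lat -62.87635511417904 -9.740608874337777
rear edge [(-61, 40.5), (-55, 42.3), (-49, 42.2), (-43, 42.3), (-37, 42.3), (-31, 42.3), (-25, 42.2), (-19, 42.2), (-13, 42.2), (-7, 42.2), (-1, 42.3), (5, 42.2), (11, 42.3), (17, 42.3), (23, 42.4), (29, 42.4), (35, 42.3), (41, 42.2)]
rect s,lat ((-4.203121185302734, -8.6925048828125), (94.43095397949219, 100.00138854980469), 0.02999107353389263) s [-50.   42.6] lat [-57.3  39.9]
```

Emit:
apply_moves(
  rows=[
    {"x": -3, "y": 0, "z": 0, "rx": 0, "ry": 0, "rz": 0, "claw": 120},
    {"x": -8, "y": 0, "z": 0, "rx": 0, "ry": 0, "rz": 0, "claw": 120},
    {"x": -16, "y": 0, "z": 0, "rx": 0, "ry": 0, "rz": 0, "claw": 120},
    {"x": -26, "y": 0, "z": -8, "rx": 0, "ry": 0, "rz": 0, "claw": 120},
    {"x": -40, "y": 0, "z": -30, "rx": 0, "ry": 0, "rz": 0, "claw": 120},
    {"x": -50, "y": 0, "z": -60, "rx": 0, "ry": 0, "rz": 0, "claw": 120},
    {"x": -55, "y": 0, "z": -90, "rx": 0, "ry": 0, "rz": 0, "claw": 120},
    {"x": -60, "y": 0, "z": -110, "rx": 0, "ry": 0, "rz": 0, "claw": 120},
    {"x": -60, "y": 0, "z": -110, "rx": 0, "ry": 0, "rz": 0, "claw": 120},
  ],
)

```text
time_s: 22.85
position: [0.5711, 0.0846, 0.1629]
tcp_rot: [[0.118, 0.993, 0.007], [0.993, -0.118, -0.0], [0.0, 0.007, -1.0]]
force: [-1.1, 0.2, 0.2]
opening: 0.529
grasp_force: 0.0
```

```bash
python3 - <<'E'
from h import *
from blk import O,U,L,blk
exec(open('st.py').read())
# brightness/height profile across block and strip: look for a gap at the strip
f=np.load('lwrist.npz',allow_pickle=True); i,d,cp=f['i'],f['d'],f['cp'].item()
for lat in(-45,-9,28):
    s=np.arange(-62,62,2); P=np.c_[O+s[:,None]*U+lat*L,np.full(len(s),33)]/1000
    # project
    q=(P-np.array(cp['xyz']))@np.array(cp['orientation']); K=np.array([[cp['fx'],0,cp['cx']],[0,cp['fy'],cp['cy']],[0,0,1]])
    uv=cv2.projectPoints(q*[1,-1,-1],np.zeros(3),np.zeros(3),K,np.array(cp['D']))[0][:,0].round().astype(int)
    ok=(uv>=0).all(1)&(uv[:,0]<512)&(uv[:,1]<384); w=world(cp,d,uv[ok])*1000
    print(lat,[(int(a),int(z),int(g)) for a,z,g in zip((w[:,:2]-O)@U,w[:,2],i[uv[ok][:,1],uv[ok][:,0]].mean(-1)) if a>34 or a<-44])
E
```

```text
22.85 [0.5711 0.0846 0.1629] [-1.1  0.2  0.2]
tcp s,lat -119.99240534419165 -9.999887810075727
rear edge [(-55, 36.2), (-49, 35.5), (-43, 35.5), (-37, 35.3), (-31, 35.3), (-25, 35.4), (-19, 35.3), (-13, 35.3), (-7, 35.3), (-1, 35.4), (5, 35.2), (11, 35.1), (17, 35.5), (23, 35.6), (29, 35.4), (35, 35.6), (41, 37.2)]
rect s,lat ((-6.5714874267578125, -8.582855224609375), (88.6389389038086, 100.24746704101562), 0.04691872373223305) s [-50.  36.] lat [-57.4  40.1]
-45 [(-64, -2, 96), (-62, -1, 92), (-60, 0, 94), (-57, -1, 70), (-54, 23, 30), (-51, 22, 151), (-50, 29, 213), (-48, 29, 205), (-45, 34, 217), (-44, 36, 217), (35, 35, 213)]
-9 [(-64, -1, 111), (-62, 0, 111), (-60, 0, 108), (-57, -2, 111), (-54, 22, 35), (-52, 22, 144), (-50, 28, 216), (-48, 30, 212), (-45, 36, 222), (-44, 34, 217), (34, 36, 213)]
28 [(-64, -2, 113), (-62, -1, 111), (-60, -1, 110), (-57, -1, 68), (-54, 23, 39), (-52, 23, 49), (-49, 29, 203), (-48, 29, 204), (-45, 35, 219), (35, 36, 212)]
```

Emit:
apply_moves(
  rows=[
    {"x": 0, "y": 0, "z": -30, "rx": 0, "ry": 0, "rz": 0, "claw": 120},
    {"x": 10, "y": 0, "z": -60, "rx": 0, "ry": 0, "rz": 0, "claw": 120},
    {"x": 20, "y": 0, "z": -75, "rx": 0, "ry": 0, "rz": 0, "claw": 120},
    {"x": 25, "y": 0, "z": -80, "rx": 0, "ry": 0, "rz": 0, "claw": 120},
    {"x": 25, "y": 0, "z": -80, "rx": 0, "ry": 0, "rz": 0, "claw": 120},
    {"x": 25, "y": 0, "z": -80, "rx": 0, "ry": 0, "rz": 0, "claw": 120},
  ],
)

```text
time_s: 23.65
position: [0.5719, 0.1099, 0.2396]
tcp_rot: [[0.118, 0.993, 0.0], [0.993, -0.118, -0.001], [-0.001, 0.0, -1.0]]
force: [0.5, 0.5, -0.0]
opening: 0.53
grasp_force: 0.0
```

```bash
python3 - <<'E'
exec(open('st.py').read())
f=np.load('lwrist.npz',allow_pickle=True); i,d,cp=f['i'],f['d'],f['cp'].item()
for lat in(-50,-30,-9,12,32,60):
    s=np.arange(36,64,1.); P=np.c_[O+s[:,None]*U+lat*L,np.full(len(s),33)]/1000
    q=(P-np.array(cp['xyz']))@np.array(cp['orientation']); K=np.array([[cp['fx'],0,cp['cx']],[0,cp['fy'],cp['cy']],[0,0,1]])
    uv=cv2.projectPoints(q*[1,-1,-1],np.zeros(3),np.zeros(3),K,np.array(cp['D']))[0][:,0].round().astype(int)
    w=world(cp,d,uv)*1000
    print(lat,[(int(a),int(z),int(g)) for a,z,g in zip((w[:,:2]-O)@U,w[:,2],i[uv[:,1],uv[:,0]].mean(-1))])
E
```

```text
23.65 [0.5719 0.1099 0.2396] [ 0.5  0.5 -0. ]
tcp s,lat -94.74367358402708 -7.854128980056528
rear edge [(-55, 41.4), (-49, 42.1), (-43, 42.1), (-37, 42.0), (-31, 42.1), (-25, 41.3), (-19, 42.2), (-13, 42.1), (-7, 42.0), (-1, 42.1), (5, 42.0), (11, 42.1), (17, 42.0), (23, 42.2), (29, 42.0), (35, 42.1), (41, 42.1)]
rect s,lat ((-3.834095001220703, -8.612930297851562), (100.12147521972656, 93.64668273925781), 89.97990417480469) s [-49.5  42.2] lat [-57.6  39.8]
-50 [(35, 36, 226), (36, 36, 229), (37, 34, 208), (38, 35, 96), (39, 35, 94), (40, 35, 96), (41, 35, 184), (42, 34, 233), (43, 36, 223), (45, 30, 222), (46, 30, 223), (47, 28, 232), (48, 29, 144), (48, 33, 220), (49, 33, 234), (50, 33, 231), (51, 31, 229), (52, 33, 229), (53, 32, 229), (55, 32, 230), (56, 32, 231), (57, 32, 230), (58, 31, 230), (59, 31, 236), (60, 33, 210), (68, 0, 102), (70, -1, 116), (71, -1, 119)]
-30 [(35, 35, 226), (36, 35, 225), (37, 36, 224), (38, 36, 226), (39, 36, 225), (40, 36, 225), (41, 36, 225), (42, 35, 226), (43, 36, 223), (45, 29, 220), (46, 29, 223), (47, 29, 232), (47, 32, 171), (49, 33, 235), 
[... 1175 characters left out ...]
, 35, 219), (45, 29, 207), (46, 30, 215), (47, 29, 223), (48, 30, 134), (48, 33, 222), (49, 32, 233), (50, 32, 229), (51, 33, 228), (52, 31, 228), (53, 32, 228), (55, 32, 229), (56, 33, 228), (57, 31, 230), (58, 32, 229), (59, 32, 237), (60, 32, 208), (68, 0, 104), (69, 0, 122), (71, 0, 120)]
60 [(37, 21, 37), (38, 21, 47), (39, 22, 39), (40, 23, 46), (41, 22, 39), (42, 23, 44), (43, 23, 43), (44, 23, 41), (46, 21, 38), (46, 22, 42), (47, 22, 17), (48, 24, 75), (48, 30, 86), (48, 32, 253), (49, 32, 234), (50, 32, 187), (51, 33, 86), (52, 34, 105), (53, 33, 102), (54, 33, 101), (55, 34, 94), (56, 33, 83), (57, 33, 218), (58, 33, 237), (59, 33, 244), (68, -2, 136), (69, -2, 99), (70, -1, 109)]
```

```bash
python3 -c "
from rig import hand_in
print(hand_in())"
```

```text
the job is handed in; nothing more can be done
None
```

The job is handed in: the block lies nylon face up on the pad, snug against the rear strip and square to within about 0.1°, after 24 s and with push readings of 16 N at most. Once tipped past upright it fell the last part onto the pad uncontrolled, and I did not check at the end that the bowl, pen and hammer were undisturbed, though no move went near them.

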